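# Set the test-pressure lever to the third click and start the tester

### The job

On the blue pump-test unit, push the orange lever with your fingertips back to the zero end (the red mark), then push it forward again counting the clicks, and stop at the third without running on to the fourth. With the lever left there, press the green button all the way down and let it come up. Only push the lever from its one side or the other, without forcing or pinching it, and leave the other things on the bench where they are.

Things in the scene. Friction and masses are not known exactly. Their poses are not given: they have to be found in the camera images.
- test_unit: Blue pump-test unit, a box 180 (x) x 300 (y) x 100 mm high with a flat bare aluminium top, fixed to the bench. Origin: centre of its underside; z up; -x side faces the robot, yaw up to 0.45 rad either way. On top: the lever in a black slot along y at x = -30 mm, the green button at x = -30, y = +105, a flat gauge at x = +43, y = -60, 72 mm across, 13 mm high.
- lever_top (a point): Centre of the top of the orange lever head, 155 mm above the bench. Head: upright block 32 (unit x) x 14 (unit y, the sliding way) x 36 mm high, underside 19 mm and top 55 mm above the unit's top, on a 10 mm thick steel stem. At joint value 0 this point is at x = -30, y = -70 mm in the unit's frame; it moves to the unit's +y as the value grows.
- lever (a joint): Slide of the lever to the unit's +y, m. Notches every 0.016: zero 0, first 0.016, second 0.032, third 0.048, fourth 0.064, fifth 0.080; stops at -0.004, 0.084. Starts in the first or second. The push needed peaks at 3 to 7 N (varies by run) 4 mm out of a notch; past midway the lever snaps ahead of the finger by itself into the next notch and stays there.
- start_button_top (a point): Centre of the top face of the green push button, 30 mm across, in a black collar, 122 mm above the bench. It is pressed straight down and springs back.
- zero_mark (a point): Centre of the red mark, a strip 40 x 8 mm and 1 mm high painted across the slot at the lever's zero end, x = -30, y = -92 mm in the unit's frame.
- start_button (a joint): Travel of the green button, m: 0 up, 0.006 fully down; fully down takes about 5 N. It counts as pressed when pushed nearly all the way.
- spray_can: White and green spray can, 64 mm across, 150 mm high, standing loose about 300 mm to the unit's -y. Origin: centre of its underside. To be left alone.
- impeller: Brass pump impeller, 90 mm across, 36 mm high, loose about 280 mm to the unit's +y. Origin: centre of its underside. To be left alone.
- wrench: Steel wrench 180 mm long, lying loose in front of the unit (its -x side). Origin: on its underside, about midway along. To be left alone.

How it is judged:
On the way, in this order (a step that is already met when the one before it is completed fails the run):
1. the lever is back in the zero notch (value of joint lever below 0.005 m), for 0.1 s.
2. the lever is in the third notch (value of joint lever between 0.044 and 0.052 m), for 0.3 s.
3. the green button is pressed down (all of step 2 and value of joint start_button above 0.0045 m).
At the end, for the whole second after the job is handed in: The lever rests in the third notch (joint 0.044 to 0.052), the button has come up again (less than 1.5 mm down), and the spray can, impeller and wrench are at rest within 20 mm of where they stood (all of step 2 and velocity of joint lever between -0.005 and 0.005 m/s and value of joint start_button below 0.0015 m and distance of each of spray_can, impeller, wrench from where it was at the start of the episode below 0.02 m and linear speed of each of spray_can, impeller, wrench below 0.02 m/s); the robot touches nothing.
It fails at once if the lever runs on to the fourth notch (value of joint lever above 0.058 m).
It fails at once if the button is pressed while the lever is not in the third notch (value of joint start_button above 0.003 m and not (value of joint lever between 0.044 and 0.052 m)).
It fails at once if the lever is squeezed or forced (more than 30 N) (contact force between anything else and lever_c1 above 30 N or contact force between anything else and lever_c2 above 30 N).
It fails at once if the lever is pinched: pressed on its -y half (lever_c1) and +y half (lever_c2) at once (contact force between anything else and lever_c1 above 2 N and contact force between anything else and lever_c2 above 2 N).
It fails at once if a bystander (can, impeller or wrench) is moved or lifted 20 mm (distance of any of spray_can, impeller, wrench from where it was at the start of the episode above 0.02 m).
It also fails if it takes over 72 s, if anything falls off the work surface, if the arm or the gripper's body presses on something with over 40 N, if the wrist force passes 120 N, or if a joint passes its speed limit or range.

### The arm

A 6-joint arm with a two-finger parallel gripper is mounted at the origin on the work surface. World frame = base frame: x ahead of the robot, y to its left, z up, the work surface at z = 0. Lengths are in m, angles in rad, forces in N, time in s.
With the tool pointing down it reaches from about 0.25 to 0.775 m from the base axis. Payload 4 kg.
Tool frame: the origin (TCP) lies midway between the tips of the shut fingers; the grasp point (between the pads) lies 19 mm behind it; z points along the fingers, y is the direction in which the jaws open and shut (so a half turn about z gives the same grasp; the last joint's range is limited). The gripper opens to 94 mm and grips with 3 to 60 N. Pads are 16 mm wide; open, the fingers measure 119 mm over their backs; the gripper's body (75 mm by 177 mm) begins 78 mm behind the grasp point.
Start: joints at [-1.398, 0.087, 1.371, -0, 1.684, -0.103], TCP at [0.15, -0.529, 0.206] pointing down, gripper open.
Joint ranges: [-3.1, 3.1], [-0.76, 2.03], [0.27, 2.55], [-1.08, 4.22], [0.17, 2.65], [-2.57, 2.57]. Speed limits (rad/s): [2.79, 2.79, 3.14, 3.14, 3.14, 3.14].

### API

Orientations are given as [roll, pitch, yaw] about the fixed x, y, z axes, in that order (R = Rz(yaw) Ry(pitch) Rx(roll)).
In Python, from bench import robot gives the robot as it stands.
- The arm moves only by the tool drive_tool, never from a script. Its argument "series" is a list that holds one entry, the list of rows, each a list of 7 numbers: the turn, a rotation vector about the tool's x, y, z in rad, then the shift along the tool's x, y, z in cm, then the opening in per cent of the stroke, from 0 (shut) to 100 (fully open). In form: [[[rx, ry, rz, tx, ty, tz, fingers], ...]]. A call has 1 to 20 rows; each row is the pose to reach, as a shift and turn from the pose measured when the call began, along the tool's axes at that moment; what a row does not reach only later rows make up. A row lasts 1/10 s, in which the tool goes at most 50 mm and 8.59 degrees, less where a joint would pass 70% of its speed; a pose out of reach is approached as far as the arm can. A call with a gripper value outside its range is refused whole. The fingers move at their own pace and stop on an object; the grip force is fixed at half the most. Time passes only in rows, so rows that repeat a pose let the fingers close. It gives the time, the measured TCP pose, the force and the opening at its end, in the units of the state.
- robot.get_obs(): the state, without advancing time (a new reading comes with each control period).
- robot.snapshot(name): name is "scene" or "top" or "wrist"; returns a dict with "img" (384x512x3 uint8, blue, green, red), "depth" (384x512 float32, m along the optical axis (not along the pixel's ray), 0 where there is no reading), "vertical_fov" (degrees; the focal length in pixels is half the picture's height over the tangent of half this angle, whatever the lens; pixels are square), "cx", "cy" (the principal point, pixels), "rvec" (rotation vector, rad) and "tvec" (3), from world to camera coordinates, as OpenCV has them. Camera axes: x right, y down, z forward; pixel columns grow to the right and rows downward; lengths in m; the calibration is good to about 2 mm. A picture is of the moment at which its call begins.
- robot.close_job(): hands the job in, once; it reports no verdict.
The state is a dict: "time": time; "joint_positions": joint angles; "qvel": joint speeds; "joint_torque": joint torques, N m; "tool_pos": TCP position; "ee_rot": TCP orientation; "wrist_force": force on the tool from outside, world axes, zero at the start; "wrist_torque": the same for the moment, N m; "width": finger opening in m.
Only numpy, scipy, OpenCV 4.12 (cv2) and the standard library are available. Lean on these libraries where they do the work, as an engineer would, in place of code of your own. Each camera call takes 0.05 s, during which the arm holds its last target.

## Working session

There is one attempt and no reset: what is moved stays moved. The work goes in short steps, Python scripts to look and compute and a tool call to move; the robot and the scene stay as the last step left them, time stands still between calls to the robot, and variables do not carry over. Pictures are saved under pics/ and viewed, and the job is handed in when it is done.

Besides the shell and the picture viewer there is one more tool, called after "Emit:" in YAML: its name, and indented under it one key for each argument. drive_tool: Moves the arm, as the interface text tells. Its arguments: {"type":"object","properties":{"series":{"type":"array","items":{"type":"array","items":{"type":"array","items":{"type":"number"}}}}},"required":["series"]}

```bash
mkdir -p pics; ls; cat > h.py <<'E'
import numpy as np, cv2
from bench import robot
def snap(n,f):
    s=robot.snapshot(n); cv2.imwrite('pics/'+f+'.png',s['img']); np.savez('pics/'+f+'.npz',**{k:v for k,v in s.items()}); return s
def K(s):
    f=s['img'].shape[0]/2/np.tan(np.radians(float(s['vertical_fov']))/2); return f
def cam(s):
    R=cv2.Rodrigues(np.array(s['rvec'],float))[0]; t=np.array(s['tvec'],float).ravel(); return R,t
def ray(s,u,v,z):
    f=K(s);R,t=cam(s); d=R.T@np.array([(u-s['cx'])/f,(v-s['cy'])/f,1]); c=-R.T@t
    return c+d*(z-c[2])/d[2]
def rayd(s,u,v):
    f=K(s);R,t=cam(s); d=R.T@np.array([(u-s['cx'])/f,(v-s['cy'])/f,1]); return -R.T@t,d/np.linalg.norm(d)
def tri(L):
    A=np.zeros((3,3));b=np.zeros(3)
    for s,u,v in L:
        c,d=rayd(s,u,v);P=np.eye(3)-np.outer(d,d);A+=P;b+=P@c
    return np.linalg.solve(A,b)
def dep(s,u,v):
    f=K(s);R,t=cam(s);z=float(s['depth'][int(round(v)),int(round(u))]);return R.T@(np.array([(u-s['cx'])/f*z,(v-s['cy'])/f*z,z])-t)
def proj(s,p):
    R,t=cam(s);q=R@np.array(p)+t;return K(s)*q[:2]/q[2]+[s['cx'],s['cy']]
E
python3 - <<'E'
from h import *
for n in('scene','top','wrist'):
    s=snap(n,n+'0'); print(n,s['vertical_fov'],s['cx'],s['cy'],s['rvec'],s['tvec'])
print(robot.get_obs())
E
```

```text
pics
scene 54.21350055649114 249.64947415832614 193.1880254470245 [ 1.02328293  2.53352893 -0.92680909] [ 0.39534654 -0.27887124  1.44968219]
top 51.0949719974379 251.54012992873524 184.68602912571663 [ 2.13609831 -2.10568997  0.17501197] [0.04000198 0.58385734 1.28170314]
wrist 67.82643394952787 254.25178582370017 192.19593362687337 [-2.34772203  1.77518607  0.21652079] [-0.54974556 -0.02410844  0.3899726 ]
{'time': 0.15, 'joint_positions': array([-1.39808808e+00,  8.77995295e-02,  1.37189266e+00, -2.83960644e-05,
        1.68360163e+00, -1.03088721e-01]), 'qvel': array([ 0.00027063, -0.00176493, -0.00184258,  0.0013766 ,  0.00067127,
       -0.00048411]), 'joint_torque': array([ 1.02612819e-03, -3.40643799e+01, -3.02792573e+01,  7.18316599e-02,
        3.05686507e-02, -1.18255066e-04]), 'tool_pos': array([ 0.14969197, -0.52880071,  0.20457256]), 'ee_rot': array([-3.13989762e+00, -1.46989216e-04,  2.75793669e-01]), 'wrist_force': array([ 0.19316394,  0.41160538, -0.81982183]), 'wrist_torque': array([-0.00367998, -0.03531815,  0.0421794 ]), 'width': 0.09411902229194641}
```

View pics/scene0.png

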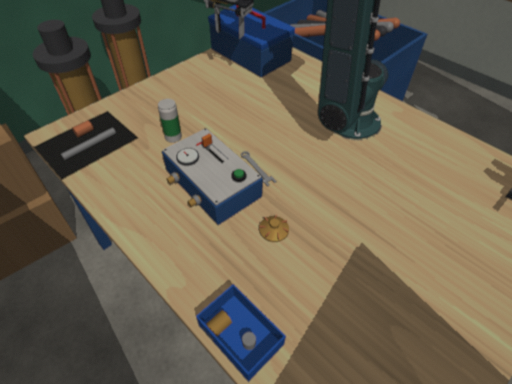

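View pics/top0.png

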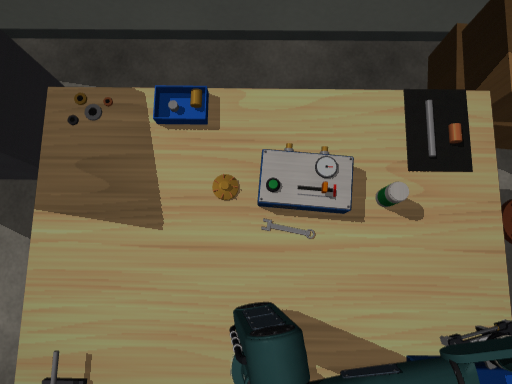

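View pics/wrist0.png

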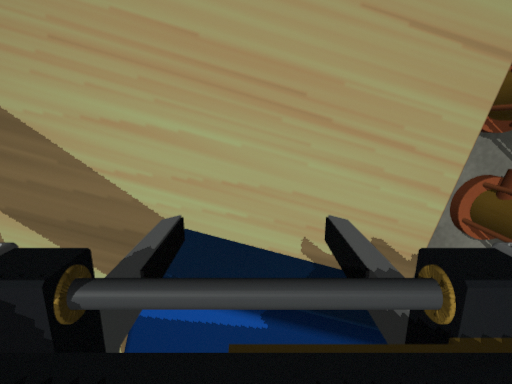

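The scene view shows the unit with the lever near (206,140) and the button at (239,175). In the top view the lever is at about (325,187), the red mark at (335,190) and the button at (273,185). The wrench is in front at (290,229), the can at (393,194) and the impeller at (226,187).

```bash
cat > m.py <<'E'
from h import *
def ld(n):
    d=np.load('pics/'+n+'.npz'); return {k:d[k] for k in d}
def comps(s,lo,hi,box,amin=4):
    h=cv2.cvtColor(s['img'],cv2.COLOR_BGR2HSV); m=cv2.inRange(h,lo,hi); x0,y0,x1,y1=box
    mm=np.zeros_like(m); mm[y0:y1,x0:x1]=m[y0:y1,x0:x1]
    n,l,st,c=cv2.connectedComponentsWithStats(mm)
    return [(st[i].tolist(),c[i].round(1).tolist()) for i in range(1,n) if st[i][4]>=amin]
E
python3 - <<'E'
from m import *
t=ld('top0');c=ld('scene0')
for s,box in((t,(250,140,365,220)),(c,(150,120,270,225))):
    for nm,lo,hi in(('green',(45,90,40),(85,255,255)),('orange',(6,150,120),(16,255,255)),('red',(0,150,80),(5,255,255)),('red2',(170,150,80),(180,255,255))):
        print(nm,comps(s,lo,hi,box))
# top plate corners in top view
h=cv2.cvtColor(t['img'],cv2.COLOR_BGR2HSV)
big=cv2.resize(t['img'][140:220,240:420],None,fx=4,fy=4,interpolation=cv2.INTER_NEAREST);cv2.imwrite('pics/tb.png',big)
big=cv2.resize(c['img'][110:230,140:290],None,fx=5,fy=5,interpolation=cv2.INTER_NEAREST);cv2.imwrite('pics/sb.png',big)
for u,v in((310,175),(300,200),(325,185)): print(dep(t,u,v))
E
```

```text
green [([268, 179, 10, 10, 73], [272.7, 183.7])]
orange [([323, 182, 5, 9, 37], [324.9, 186.0])]
red [([333, 185, 3, 12, 27], [334.3, 190.7])]
red2 []
green [([161, 120, 19, 16, 244], [170.6, 127.1]), ([233, 170, 11, 8, 71], [238.4, 173.4])]
orange [([203, 134, 8, 11, 44], [206.4, 138.3])]
red []
red2 []
[ 0.60865204 -0.1395318   0.10038586]
[ 0.52743964 -0.10717171  0.09883523]
[ 0.56673722 -0.17780544  0.15469484]
```

View pics/tb.png

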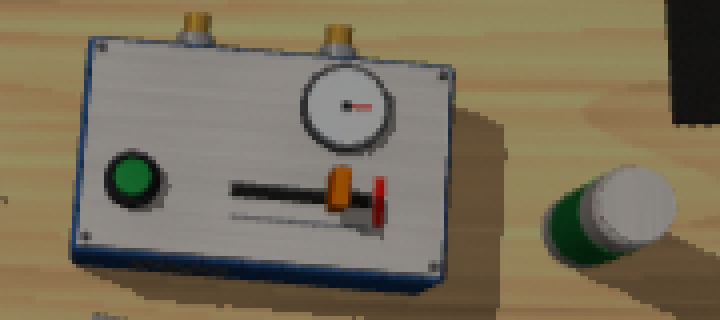

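View pics/sb.png

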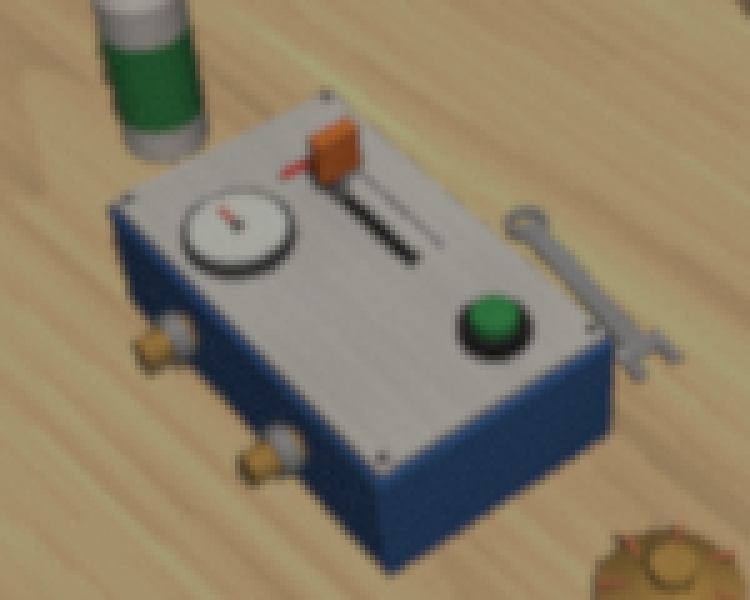

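The zoomed views show the whole plate, the lever one notch or so from the red strip, and the clear button. In the zoomed top view the plate corners are at about (92,38), (455,67), (440,285) and (75,247). Next I compute the unit pose.

```bash
python3 - <<'E'
from m import *
t=ld('top0');c=ld('scene0')
cs=[ray(t,240+u/4-.5,140+v/4-.5,.1) for u,v in((92,38),(455,67),(440,285),(75,247))]
for p in cs: print(p.round(4))
print([np.linalg.norm(cs[i]-cs[(i+1)%4]).round(4) for i in range(4)])
cen=np.mean(cs,0); yv=(cs[0]+cs[3]-cs[1]-cs[2])[:2]; yaw=np.arctan2(yv[1],yv[0])-np.pi/2
print('cen',cen.round(4),'yaw',yaw)
R=np.array([[np.cos(yaw),-np.sin(yaw)],[np.sin(yaw),np.cos(yaw)]])
b=tri([(t,272.7,183.7),(c,238.4,173.4)]);print('button tri',b.round(4), 'ray',ray(t,272.7,183.7,.122).round(4))
l=tri([(t,324.9,186.0),(c,206.4,138.3)]);print('lever mid tri',l.round(4), 'top ray',ray(t,324.9,185.5,.155).round(4))
z=ray(t,334.3,190.7,.101);print('zero',z.round(4))
for n,p in(('b',b),('l',l),('ltop',ray(t,324.9,186,.155)),('z',z)): print(n,(R.T@(p[:2]-cen[:2])).round(4))
print('gap button exp',cen[:2]+R@[-.03,.105],'zero exp',cen[:2]+R@[-.03,-.092])
E
```

```text
[0.6931 0.0138 0.1   ]
[ 0.6724 -0.2798  0.1   ]
[ 0.4952 -0.2628  0.1   ]
[0.5215 0.0255 0.1   ]
[np.float64(0.2943), np.float64(0.1781), np.float64(0.2894), np.float64(0.1721)]
cen [ 0.5955 -0.1258  0.1   ] yaw -0.08064500477840464
button tri [ 0.576  -0.0197  0.1162] ray [ 0.5747 -0.0193  0.122 ]
lever mid tri [ 0.5648 -0.1785  0.1461] top ray [ 0.5651 -0.1774  0.155 ]
zero [ 0.5585 -0.2161  0.101 ]
b [-0.0281  0.1042]
l [-0.0264 -0.0549]
ltop [-0.0277 -0.054 ]
z [-0.0297 -0.093 ]
gap button exp [ 0.57409589 -0.01875623] zero exp [ 0.55822604 -0.21511598]
```

```bash
cat >> m.py <<'E'
from scipy.spatial.transform import Rotation as Ro
YAW=-0.084; CEN=np.array([.5955,-.1258])
RU=np.array([[np.cos(YAW),-np.sin(YAW)],[np.sin(YAW),np.cos(YAW)]])
def u2w(x,y,z): return np.r_[CEN+RU@[x,y],z]
def w2u(p): return np.r_[RU.T@(np.array(p)[:2]-CEN),p[2]]
def cmd(p,yaw):
    o=robot.get_obs(); R0=Ro.from_euler('xyz',o['ee_rot']); R1=Ro.from_euler('xyz',[np.pi,0,yaw])
    print('rot',(R0.inv()*R1).as_rotvec().round(4),'cm',(R0.inv().apply(p-o['tool_pos'])*100).round(2))
def st():
    o=robot.get_obs(); print('t',o['time'],'tcp unit mm',(w2u(o['tool_pos'])*1e3).round(1),'rpy',o['ee_rot'].round(4),'F',o['wrist_force'].round(2),'w',round(float(o['width']),4)); return o
E
python3 - <<'E'
from m import *
cmd(u2w(-.028,-.015,.25),YAW+np.pi/2)
E
```

```text
rot [-1.400e-03 -1.200e-03 -1.211e+00] cm [ 50.72 -26.23  -4.49]
```

Emit:
drive_tool:
  series:
    - [[0,0,0,0,0,-4.5,0],[0,0,-0.13,4,-2,-4.5,0],[0,0,-0.26,8,-4,-4.5,0],[0,0,-0.39,12,-6.2,-4.5,0],[0,0,-0.52,16,-8.3,-4.5,0],[0,0,-0.65,20,-10.4,-4.5,0],[0,0,-0.78,24,-12.4,-4.5,0],[0,0,-0.91,28,-14.5,-4.5,0],[0,0,-1.04,32,-16.5,-4.5,0],[0,0,-1.15,36,-18.6,-4.5,0],[0,0,-1.211,40,-20.7,-4.5,0],[0,0,-1.211,44,-22.8,-4.5,0],[0,0,-1.211,48,-24.8,-4.5,0],[0,0,-1.211,50.7,-26.2,-4.5,0],[0,0,-1.211,50.7,-26.2,-4.5,0],[0,0,-1.211,50.7,-26.2,-4.5,0],[0,0,-1.211,50.7,-26.2,-4.5,0]]

```text
time: 1.85
tool_pos: [0.5655, -0.1395, 0.25]
ee_rot: [-3.141, -0.001, 1.486]
wrist_force: [-0.5, -0.1, 0.1]
width: 0.0004
```

```bash
python3 - <<'E'
from m import *
st()
w=snap('wrist','wrist1');t=snap('top','top1');c=snap('scene','scene1')
R,tt=cam(w);print('cam unit',w2u(-R.T@tt).round(3))
a=cv2.hconcat([w['img'],]);cv2.imwrite('pics/w1.png',w['img'])
big=cv2.resize(c['img'][90:230,140:300],None,fx=4,fy=4);cv2.imwrite('pics/sb1.png',big)
E
```

```text
t 1.85 tcp unit mm [-28.7 -16.2 250. ] rpy [-3.1405e+00 -1.2000e-03  1.4857e+00] F [-0.45 -0.07  0.11] w 0.0004
cam unit [-0.028  0.052  0.429]
```

View pics/w1.png

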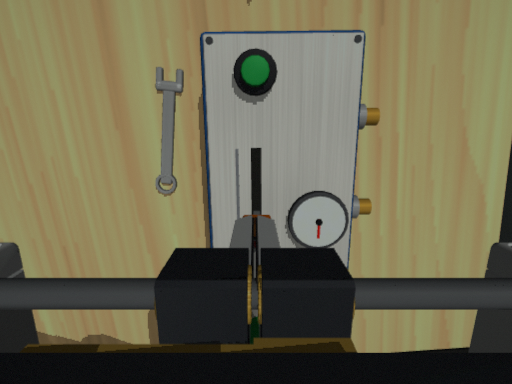

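View pics/sb1.png

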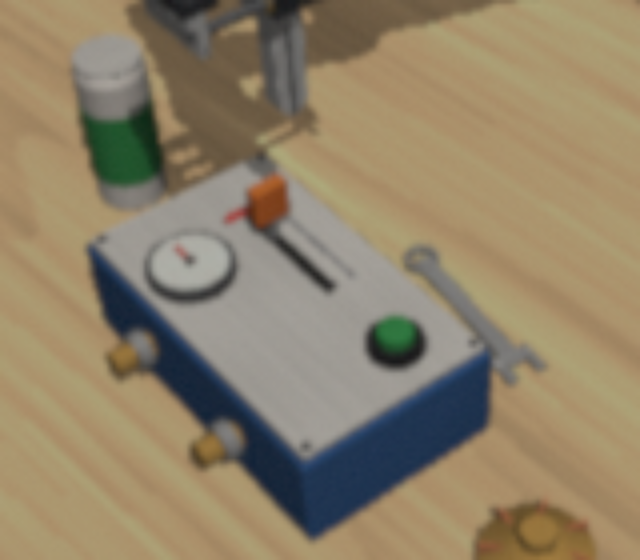

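The wrist view shows the button at (255,71), the slot running straight down at column 256 and the lever behind the fingers, so the tool is lined up with the slot. I'll check the unit's pose from this closer view.

```bash
python3 - <<'E'
from m import *
w=ld('wrist1');t=ld('top1');c=ld('scene1')
g=comps(w,(45,90,40),(85,255,255),(200,20,320,110));print(g)
print('button ray unit',w2u(ray(w,*g[0][1],.122)).round(4), 'tri w+scene0', tri([(w,*g[0][1]),(ld('scene0'),238.4,173.4)]).round(4))
for u,v in((203,33),(364,32),(208,140),(360,140),(255.5,150),(255.5,200)): print(u,v,w2u(ray(w,u,v,.1)).round(4))
for s,b in((t,(250,140,365,220)),(c,(150,100,270,225))):
  print(comps(s,(6,150,100),(16,255,255),b),comps(s,(0,150,80),(5,255,255),b))
E
```

```text
[([240, 54, 30, 32, 723], [254.8, 69.6])]
button ray unit [-0.0274  0.1035  0.122 ] tri w+scene0 [ 0.5768 -0.0194  0.117 ]
203 33 [-0.0815  0.1428  0.1   ]
364 32 [0.0865 0.1435 0.1   ]
208 140 [-0.0806  0.0327  0.1   ]
360 140 [0.092  0.0325 0.1   ]
255.5 150 [-0.0267  0.0214  0.1   ]
255.5 200 [-0.0267 -0.0379  0.1   ]
[] [([334, 185, 2, 9, 17], [334.5, 188.8])]
[([203, 134, 8, 13, 76], [206.7, 139.7]), ([266, 219, 3, 2, 4], [266.8, 219.5])] []
```

```bash
sed -i 's/^def u2w/CEN=CEN+RU@np.array([.003,-.001])\ndef u2w/' m.py; python3 - <<'E'
from m import *
st(); cmd(u2w(-.030,-.020,.125),YAW+np.pi/2)
E
```

```text
t 2.0 tcp unit mm [-31.7 -15.5 250.5] rpy [-3.1415e+00 -1.3000e-03  1.4849e+00] F [ 0.11 -0.75 -0.82] w 0.0004
rot [-0.0001 -0.0013 -0.0019] cm [-0.47  0.17 12.55]
```

Emit:
drive_tool:
  series:
    - [[0,0,0,-0.4,0.2,3,0],[0,0,0,-0.4,0.2,6,0],[0,0,0,-0.4,0.2,8,0],[0,0,0,-0.4,0.2,10,0],[0,0,0,-0.4,0.2,11.5,0],[0,0,0,-0.4,0.2,12.5,0],[0,0,0,-0.4,0.2,12.5,0],[0,0,0,-0.4,0.2,12.5,0]]

```text
time: 2.8
tool_pos: [0.5675, -0.1441, 0.1262]
ee_rot: [3.141, -0.001, 1.485]
wrist_force: [-0.0, 0.5, -0.0]
width: 0.0002
```

```bash
python3 - <<'E'
from m import *
st()
c=snap('scene','scene2');t=snap('top','top2')
a=cv2.resize(c['img'][100:200,150:280],(650,500));cv2.imwrite('pics/sb2.png',a)
E
```

```text
t 2.8 tcp unit mm [-29.4 -19.6 126.2] rpy [ 3.1406e+00 -1.0000e-03  1.4846e+00] F [-0.02  0.47 -0.01] w 0.0002
```

View pics/sb2.png

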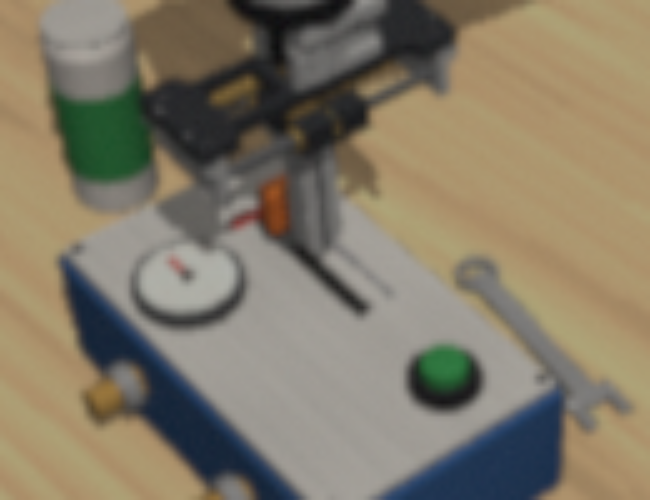

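The view shows the shut fingers just to the +y side of the orange head, without touching it. I'll push gently towards zero.

Emit:
drive_tool:
  series:
    - [[0,0,0,-0.8,0,0,0],[0,0,0,-1.5,0,0,0],[0,0,0,-1.8,0,0,0],[0,0,0,-2.0,0,0,0],[0,0,0,-2.2,0,0,0],[0,0,0,-2.3,0,0,0],[0,0,0,-2.4,0,0,0],[0,0,0,-2.4,0,0,0]]

```text
time: 3.7
tool_pos: [0.5662, -0.1679, 0.1272]
ee_rot: [3.138, -0.001, 1.485]
wrist_force: [0.9, 2.4, 3.4]
width: 0.0009
```

```bash
python3 - <<'E'
from m import *
st()
E
```

```text
t 3.7 tcp unit mm [-28.7 -43.4 127.2] rpy [ 3.1383e+00 -6.0000e-04  1.4852e+00] F [0.91 2.35 3.36] w 0.0009
```

Emit:
drive_tool:
  series:
    - [[0,0,0,-0.1,0,0,0],[0,0,0,-0.2,0,0,0],[0,0,0,-0.3,0,0,0],[0,0,0,-0.4,0,0,0],[0,0,0,-0.5,0,0,0],[0,0,0,-0.6,0,0,0],[0,0,0,-0.6,0,0,0],[0,0,0,-0.6,0,0,0]]

```text
time: 4.5
tool_pos: [0.5656, -0.174, 0.1272]
ee_rot: [3.138, -0.001, 1.485]
wrist_force: [0.8, 0.9, -0.4]
width: 0.0004
```

```bash
python3 - <<'E'
from m import *
st()
c=snap('scene','scene3');t=snap('top','top3')
a=cv2.resize(c['img'][100:200,150:280],(650,500));cv2.imwrite('pics/sb3.png',a)
E
```

```text
t 4.5 tcp unit mm [-28.7 -49.5 127.2] rpy [ 3.1384e+00 -5.0000e-04  1.4851e+00] F [ 0.79  0.93 -0.35] w 0.0004
```

View pics/sb3.png

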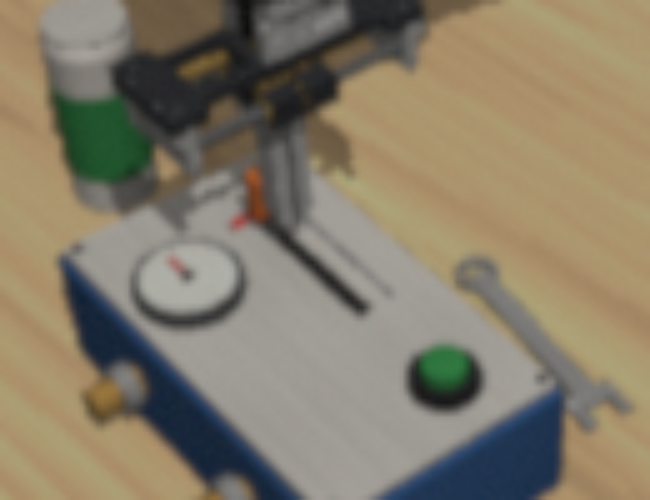

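The force fell to about 1 N and the head stands away from the fingers, next to the red mark. I'll back off, lift, cross over to the -y side and check.

Emit:
drive_tool:
  series:
    - [[0,0,0,0.6,0,0,0],[0,0,0,1.0,0,0,0],[0,0,0,1.0,0,-3,0],[0,0,0,1.0,0,-6,0],[0,0,0,1.0,0,-6.5,0],[0,0,0,-2,0,-6.5,0],[0,0,0,-5,0,-6.5,0],[0,0,0,-7.5,0,-6.5,0],[0,0,0,-8,0,-6.5,0],[0,0,0,-8,0,-6.5,0]]

```text
time: 5.6
tool_pos: [0.5582, -0.2535, 0.1909]
ee_rot: [3.14, -0.002, 1.484]
wrist_force: [0.1, -0.5, 0.2]
width: 0.0006
```

```bash
cat > chk.py <<'E'
from m import *
import sys
n=sys.argv[1]
st()
c=snap('scene','scene'+n);t=snap('top','top'+n);w=snap('wrist','wrist'+n)
a=cv2.resize(c['img'][100:200,150:280],(390,300));b=cv2.resize(w['img'],(400,300))
cv2.imwrite('pics/ck%s.png'%n,cv2.hconcat([a,b]))
L={}
for nm,s,b in(('top',t,(250,140,365,220)),('scene',c,(150,100,270,225)),('wrist',w,(150,20,350,384))):
  for x in comps(s,(6,150,60),(18,255,255),b,12): print(nm,x, 'at z.155 centre-ray unit mm',(w2u(ray(s,*x[1],.155))*1e3).round(1),'lever value',round(w2u(ray(s,*x[1],.155))[1]*1e3+70,1)); L.setdefault(nm,x[1])
E
python3 chk.py 4
```

```text
t 5.6 tcp unit mm [ -29.4 -129.4  190.9] rpy [ 3.1399e+00 -1.9000e-03  1.4841e+00] F [ 0.13 -0.46  0.18] w 0.0006
top ([327, 182, 6, 12, 62], [329.5, 187.5]) at z.155 centre-ray unit mm [-33.8 -67.3 155. ] lever value 2.7
scene ([200, 132, 8, 12, 81], [203.5, 137.3]) at z.155 centre-ray unit mm [-20.1 -54.3 155. ] lever value 15.7
wrist ([233, 127, 42, 20, 770], [253.1, 136.7]) at z.155 centre-ray unit mm [-29.1 -70.3 155. ] lever value -0.3
```

View pics/ck4.png

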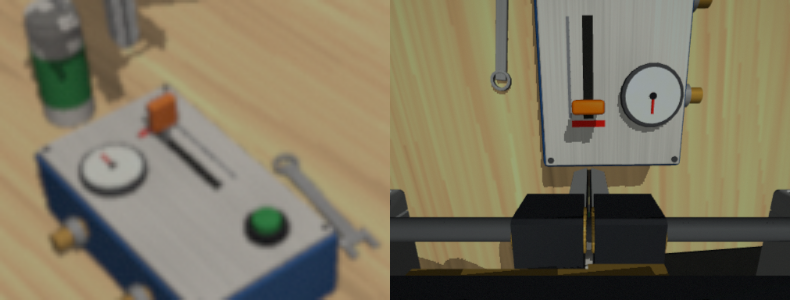

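The lever is in the zero notch: the wrist view puts its value at -0.3 mm, with the head at pixel (253,137) next to the red strip. Next I go down on the -y side.

Emit:
drive_tool:
  series:
    - [[0,0,0,1.2,0,0,0],[0,0,0,2.4,0,0,0],[0,0,0,2.4,0,3,0],[0,0,0,2.4,0,5,0],[0,0,0,2.4,0,6.4,0],[0,0,0,2.4,0,6.4,0],[0,0,0,3.2,0,6.4,0],[0,0,0,3.8,0,6.4,0],[0,0,0,4.2,0,6.4,0],[0,0,0,4.2,0,6.4,0]]

```text
time: 6.75
tool_pos: [0.5633, -0.2103, 0.1295]
ee_rot: [3.136, 0.0, 1.487]
wrist_force: [0.1, -0.7, 1.1]
width: 0.0005
```

```bash
python3 chk.py 5
```

```text
t 6.75 tcp unit mm [-28.  -85.9 129.5] rpy [3.1360e+00 3.0000e-04 1.4873e+00] F [ 0.1  -0.71  1.12] w 0.0005
scene ([199, 132, 10, 13, 86], [203.5, 137.5]) at z.155 centre-ray unit mm [-19.6 -53.5 155. ] lever value 16.5
wrist ([225, 192, 55, 36, 1820], [252.0, 209.9]) at z.155 centre-ray unit mm [-28.9 -65.5 155. ] lever value 4.5
```

View pics/ck5.png

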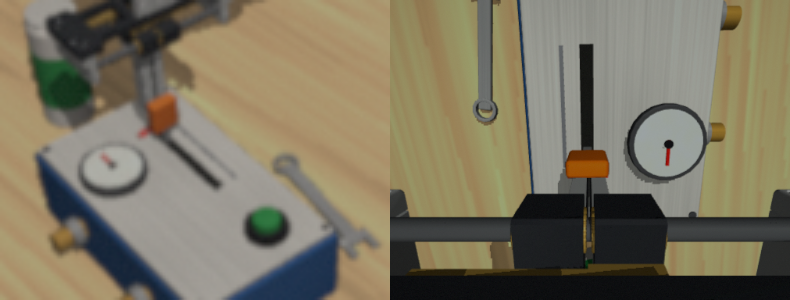

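Fingers are on or very near the -y face, with force about 1 N. Now the first click, in 1.5 mm steps.

Emit:
drive_tool:
  series:
    - [[0,0,0,0.15,0,0,0],[0,0,0,0.3,0,0,0],[0,0,0,0.45,0,0,0],[0,0,0,0.6,0,0,0],[0,0,0,0.75,0,0,0],[0,0,0,0.9,0,0,0],[0,0,0,1.0,0,0,0],[0,0,0,1.0,0,0,0]]

```text
time: 7.7
tool_pos: [0.5637, -0.1997, 0.1285]
ee_rot: [3.138, -0.002, 1.487]
wrist_force: [-0.0, -0.7, -0.3]
width: 0.0001
```

```bash
cat > lv.py <<'E'
from m import *
import sys
n=sys.argv[1]; st()
w=snap('wrist','wrist'+n)
for x in comps(w,(6,150,60),(18,255,255),(150,20,350,300),100):
  b=x[0]; r=b[1]+b[3]-.5
  print(x,'value from rear top edge',round(w2u(ray(w,x[1][0],r,.155))[1]*1e3+77,1))
E
python3 lv.py 6; python3 - <<'E'
from m import *
w=ld('wrist5');print(w2u(ray(w,252,227.5,.155))[1]*1e3+77)
w=ld('wrist4');print(w2u(ray(w,252,146.5,.155))[1]*1e3+77)
E
```

```text
t 7.7 tcp unit mm [-28.5 -75.3 128.5] rpy [ 3.1378e+00 -2.0000e-03  1.4872e+00] F [-0.02 -0.69 -0.3 ] w 0.0001
([225, 185, 55, 36, 1798], [252.0, 203.2]) value from rear top edge 16.3
1.0367020491942753
-0.47536122778150514
```

First click: the lever measures 16.3 mm. Now the second, with the fingertips going to about 25.5 mm.

Emit:
drive_tool:
  series:
    - [[0,0,0,0.3,0,0,0],[0,0,0,0.6,0,0,0],[0,0,0,0.75,0,0,0],[0,0,0,0.9,0,0,0],[0,0,0,1.05,0,0,0],[0,0,0,1.2,0,0,0],[0,0,0,1.35,0,0,0],[0,0,0,1.5,0,0,0],[0,0,0,1.6,0,0,0],[0,0,0,1.6,0,0,0]]

```text
time: 8.75
tool_pos: [0.5651, -0.1832, 0.1286]
ee_rot: [3.138, -0.002, 1.488]
wrist_force: [-0.0, 0.5, 0.4]
width: 0.0006
```

```bash
python3 lv.py 7
```

```text
t 8.75 tcp unit mm [-28.4 -58.8 128.6] rpy [ 3.1377e+00 -2.4000e-03  1.4878e+00] F [-0.04  0.46  0.4 ] w 0.0006
([224, 186, 56, 35, 1795], [251.7, 203.8]) value from rear top edge 32.7
```

Second click: 32.7 mm. Now the third, stopping the fingertips at about 41.5 mm.

Emit:
drive_tool:
  series:
    - [[0,0,0,0.3,0,0,0],[0,0,0,0.6,0,0,0],[0,0,0,0.75,0,0,0],[0,0,0,0.9,0,0,0],[0,0,0,1.05,0,0,0],[0,0,0,1.2,0,0,0],[0,0,0,1.3,0,0,0],[0,0,0,1.4,0,0,0],[0,0,0,1.5,0,0,0],[0,0,0,1.5,0,0,0]]

```text
time: 9.8
tool_pos: [0.5664, -0.1679, 0.1286]
ee_rot: [3.138, -0.003, 1.488]
wrist_force: [0.5, 0.4, -0.0]
width: 0.0001
```

```bash
python3 lv.py 8
```

```text
t 9.8 tcp unit mm [-28.4 -43.3 128.6] rpy [ 3.1377e+00 -2.9000e-03  1.4881e+00] F [ 0.54  0.4  -0.04] w 0.0001
([224, 185, 56, 35, 1782], [251.5, 202.9]) value from rear top edge 48.7
```

Third click: 48.7 mm. I back off, lift clear over the lever and go above the button.

Emit:
drive_tool:
  series:
    - [[0,0,0,-0.5,0,0,0],[0,0,0,-1.0,0,0,0],[0,0,0,-1.0,0,-3,0],[0,0,0,-1.0,0,-6,0],[0,0,0,-1.0,0,-6.5,0],[0,0,0,-1.0,0,-6.5,0],[0,0,0,2,-0.1,-6.5,0],[0,0,0,6,-0.1,-6.5,0],[0,0,0,10,-0.1,-6.5,0],[0,0,0,13,-0.1,-6.5,0],[0,0,0,14.8,-0.1,-6.5,0],[0,0,0,14.8,-0.1,-6.5,0],[0,0,0,14.8,-0.1,-6.5,0]]

```text
time: 11.15
tool_pos: [0.5767, -0.0209, 0.1922]
ee_rot: [3.141, -0.002, 1.488]
wrist_force: [-0.0, -0.4, 0.5]
width: 0.0002
```

```bash
python3 chk.py 9
```

```text
t 11.15 tcp unit mm [-30.6 103.9 192.2] rpy [ 3.1406e+00 -2.0000e-03  1.4885e+00] F [-0.05 -0.38  0.52] w 0.0002
top ([311, 181, 6, 11, 50], [314.1, 186.2]) at z.155 centre-ray unit mm [-34.3 -20.4 155. ] lever value 49.6
scene ([208, 141, 10, 11, 67], [211.7, 146.1]) at z.155 centre-ray unit mm [-16.6  -5.7 155. ] lever value 64.3
wrist ([211, 27, 17, 10, 76], [218.8, 31.8]) at z.155 centre-ray unit mm [-53.7 232.  155. ] lever value 302.0
wrist ([270, 26, 16, 6, 63], [277.7, 28.0]) at z.155 centre-ray unit mm [-13.2 234.4 155. ] lever value 304.4
wrist ([267, 49, 14, 16, 75], [273.5, 56.8]) at z.155 centre-ray unit mm [-15.8 216.1 155. ] lever value 286.1
wrist ([219, 54, 16, 12, 73], [226.5, 59.2]) at z.155 centre-ray unit mm [-48.8 214.6 155. ] lever value 284.6
wrist ([248, 61, 6, 20, 74], [250.6, 70.2]) at z.155 centre-ray unit mm [-31.9 207.4 155. ] lever value 277.4
wrist ([251, 314, 7, 6, 34], [254.4, 316.1]) at z.155 centre-ray unit mm [-29.2   6.8 155. ] lever value 76.8
wrist ([249, 331, 11, 14, 94], [253.3, 336.8]) at z.155 centre-ray unit mm [-30.2 -14.4 155. ] lever value 55.6
```

View pics/ck9.png

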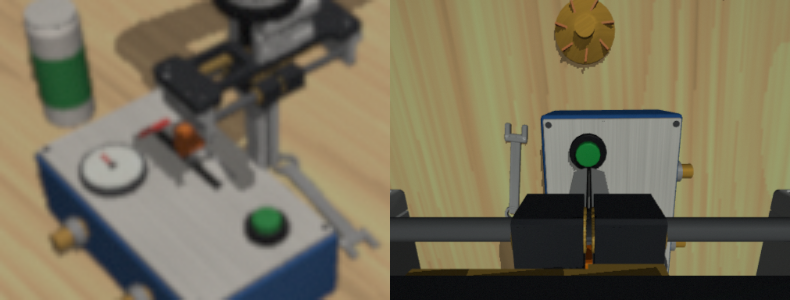

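The lever stands in the third notch and the tool is above the button, seen at (253,196) in the full-size wrist view. I go down to just above it first.

Emit:
drive_tool:
  series:
    - [[0,0,0,0.1,0,2.5,0],[0,0,0,0.1,0,5,0],[0,0,0,0.1,0,6,0],[0,0,0,0.1,0,6.6,0],[0,0,0,0.1,0,6.6,0],[0,0,0,0.1,0,6.6,0]]

```text
time: 11.9
tool_pos: [0.5781, -0.0211, 0.1285]
ee_rot: [3.137, -0.002, 1.486]
wrist_force: [-0.2, 0.0, 0.5]
width: 0.0005
```

```bash
python3 chk.py 10|head -2
```

```text
t 11.9 tcp unit mm [-29.1 103.9 128.5] rpy [ 3.1368e+00 -2.2000e-03  1.4860e+00] F [-0.25  0.02  0.54] w 0.0005
top ([312, 181, 5, 11, 49], [314.2, 185.8]) at z.155 centre-ray unit mm [-33.  -20.6 155. ] lever value 49.4
```

View pics/ck10.png

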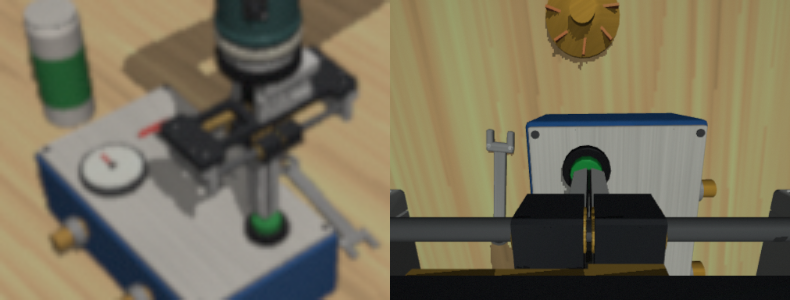

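The fingertips are centred over the button and 6 mm above it. I press down slowly.

Emit:
drive_tool:
  series:
    - [[0,0,0,0,0,0.4,0],[0,0,0,0,0,0.6,0],[0,0,0,0,0,0.8,0],[0,0,0,0,0,0.9,0],[0,0,0,0,0,1.0,0],[0,0,0,0,0,1.1,0],[0,0,0,0,0,1.1,0]]

```text
time: 12.75
tool_pos: [0.5784, -0.0209, 0.118]
ee_rot: [3.136, -0.002, 1.486]
wrist_force: [-0.7, 1.1, 3.3]
width: 0.0007
```

Emit:
drive_tool:
  series:
    - [[0,0,0,0,0,0.1,0],[0,0,0,0,0,0.2,0],[0,0,0,0,0,0.3,0],[0,0,0,0,0,0.3,0],[0,0,0,0,0,0.3,0]]

```text
time: 13.25
tool_pos: [0.5784, -0.0208, 0.1162]
ee_rot: [3.135, -0.002, 1.486]
wrist_force: [-2.8, 0.9, 8.1]
width: 0.0002
```

Emit:
drive_tool:
  series:
    - [[0,0,0,0,0,0.1,0],[0,0,0,0,0,0.2,0],[0,0,0,0,0,0.2,0],[0,0,0,0,0,0.2,0]]

```text
time: 13.65
tool_pos: [0.5784, -0.0208, 0.1162]
ee_rot: [3.134, -0.002, 1.487]
wrist_force: [-3.7, 0.2, 10.8]
width: 0.0003
```

The height stayed at 116.2 mm while the force rose to 10.8 N, so the button is fully down. I release it and move away.

Emit:
drive_tool:
  series:
    - [[0,0,0,0,0,-0.5,0],[0,0,0,0,0,-1.5,0],[0,0,0,0,0,-4,0],[0,0,0,0,0,-7,0],[0,0,0,0,0,-10,0],[0,0,0,0,0,-12,0],[0,0,0,0,-3,-12,0],[0,0,0,0,-7,-12,0],[0,0,0,0,-11,-12,0],[0,0,0,0,-14,-12,0],[0,0,0,0,-14,-12,0],[0,0,0,0,-14,-12,0],[0,0,0,0,-14,-12,0]]

```text
time: 14.95
tool_pos: [0.4388, -0.0094, 0.2349]
ee_rot: [3.134, -0.002, 1.486]
wrist_force: [-0.6, -0.5, -0.2]
width: 0.0005
```

```bash
python3 chk.py 11|grep -v wrist; python3 - <<'E'
from m import *
t=ld('top11');t0=ld('top0');c=ld('scene11')
g=comps(t,(45,90,40),(85,255,255),(250,140,365,220));g2=comps(c,(45,90,40),(85,255,255),(150,120,270,225));print(g,g2)
d=cv2.absdiff(t['img'],t0['img']).max(2);
for n,b in(('can',(370,175,415,215)),('imp',(208,170,245,205)),('wrench',(255,215,322,242))):
    x0,y0,x1,y1=b;print(n,'diff px',(d[y0:y1,x0:x1]>40).sum())
cv2.imwrite('pics/t11.png',cv2.resize(t['img'][130:260,190:430],(720,390)))
E
```

```text
t 14.95 tcp unit mm [-168.9  103.9  234.9] rpy [ 3.1341e+00 -2.0000e-03  1.4863e+00] F [-0.56 -0.46 -0.17] w 0.0005
top ([311, 181, 6, 11, 56], [313.8, 186.2]) at z.155 centre-ray unit mm [-34.4 -19.5 155. ] lever value 50.5
scene ([208, 140, 9, 12, 82], [212.3, 145.3]) at z.155 centre-ray unit mm [-20.1  -7.5 155. ] lever value 62.5
[([268, 179, 10, 7, 52], [272.8, 182.5])] [([161, 120, 19, 16, 243], [170.7, 127.1]), ([233, 170, 11, 9, 72], [238.4, 173.5])]
can diff px 0
imp diff px 0
wrench diff px 1258
```

View pics/t11.png

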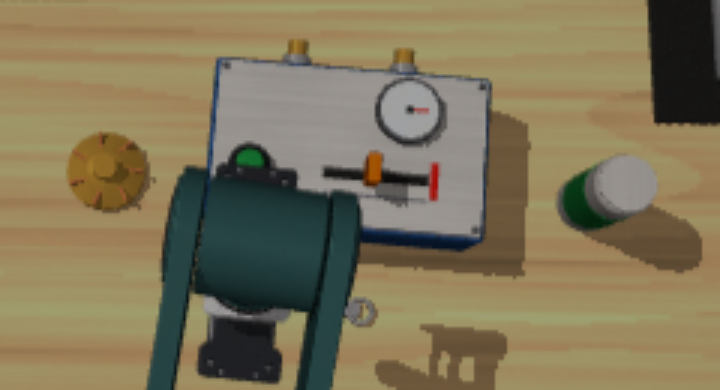

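View pics/ck11.png

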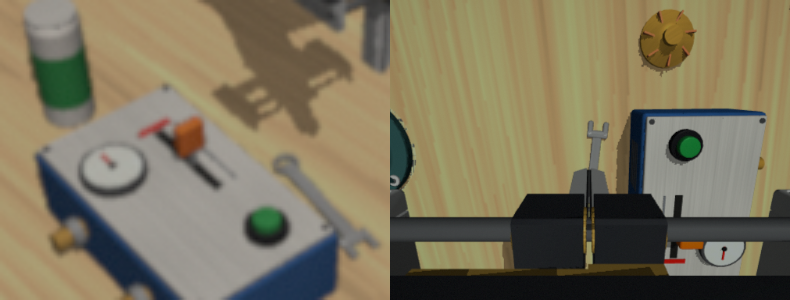

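```bash
python3 - <<'E'
from m import *
d=cv2.absdiff(ld('scene11')['img'],ld('scene0')['img']).max(2)
print('wrench scene diff',(d[150:187,240:278]>40).sum())
st(); robot.close_job()
E
```

```text
wrench scene diff 0
t 15.1 tcp unit mm [-168.9  103.9  234.7] rpy [ 3.1350e+00 -2.1000e-03  1.4864e+00] F [-0.16 -0.64 -0.44] w 0.0007
the job is handed in; nothing more can be done
```

I pushed the lever back to zero from its +y side, then forward three clicks from its -y side. After that I pressed the green button and let it up, and handed the job in at about 15 s. No verdict was reported.

- **Lever:** the wrist camera measured -0.3 mm at zero, then 16.3, 32.7 and 48.7 mm at the first, second and third clicks. It stayed in the third notch through the button press. In the last top view it read 50.5 mm, about 48 mm after taking off the 2.7 mm that view read at zero.
- **Button:** it was fully down, as the tool stopped at 116.2 mm while the force rose to 10.8 N. Afterwards it was back at its starting place in the scene view.
- **Bystanders:** the can and impeller showed no change against the first top picture. The arm hid the wrench in the last top view, but the scene view showed no change there.
- **Arm:** it ended clear of everything, with only noise-level force at the wrist.

Some readings disagreed. The scene camera's single-ray lever value was about 14–16 mm too high in every reading. That ray goes to the middle of the orange patch seen at a slant, so I did not use it. Button height from two views came out at 116–117 mm against the 122 mm stated. The press agreed with the stated figure: the tool stopped at 116.2 mm, which is 122 mm less the 6 mm travel.

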